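# Start the induction hob under the stockpot

### The job

Put the lidded stockpot on the heat: press down the raised far end of the hob's rocker switch until it has tipped fully over and the hob is on, then press the square key of the zone on which the stockpot stands, then press the round plus key. Press lightly, with the fingertips, let each key spring back before you press the next, and press no other key. The pots, the spatula and the shaker stay where they are: do not lift or shift anything.

Things in the scene. Friction and masses are not known exactly. Their poses are not given: they have to be found in the camera images.
- hob: Fixed counter-top double induction hob, case 400 (x) x 600 (y) x 70 mm high under a glass plate (top at 74 mm). Origin: centre of its underside. x points from the near control strip to the far side, y left, z up. Controls in one row on the level strip (z = 70) at x = -150 mm, y: left_key 145, minus 40, plus -40, right_key -145, rocker -235. Zones centred at x = 60, y = 145 (left) and -145 (right).
- main_switch (a joint): Grey rocker switch at the strip's right end, 48 mm long along the hob's x, 26 mm wide, V-shaped face, pivoted at its middle. 0 rad = off (near half level, far half raised), 0.28 = fully on (far half level, 8 mm above the strip), on above 0.2. Stays where left; about 2.5 N of push near its end moves it, to a firm stop that gives about 1 mm per 6 N beyond 4 N.
- main_switch_end (a point): The point to press on the rocker: on top of its raised far half, 19 mm from the pivot; about 83 mm above the counter when off, sinking about 5 mm as the switch goes on. Moves with the rocker.
- left_key (a joint): Travel of the square key of the left zone (34 x 34 mm, ring mark): 0 = up, 0.006 m = fully down. The press registers from 2.5 mm. Spring: about 1.6 N to start, 3.6 N at 2.5 mm, 6.4 N fully down, then a rubber stop (about 6 N per mm); it springs back when let go.
- left_key_top (a point): Centre of the top of the left zone's square key, 10 mm above the strip (80 mm above the counter) when up; moves with it.
- right_key (a joint): Travel of the square key of the right zone, the same as left_key.
- right_key_top (a point): Centre of the top of the right zone's square key, 80 mm above the counter when up.
- plus_key (a joint): Travel of the round plus key (30 mm diameter, marked with a cross): same travel and spring as left_key.
- plus_key_top (a point): Centre of the top of the plus key, 80 mm above the counter when up.
- minus_key (a joint): Travel of the round minus key (30 mm diameter, marked with a single bar), left of the plus key and not to be pressed: same travel and spring as left_key.
- minus_key_top (a point): Centre of the top of the minus key, 80 mm above the counter when up.
- stockpot_center (a point): The stockpot, a loose steel pot 200 mm across with a lid on it (134 mm to the lid's top, 158 mm with its knob) and two loop handles. It stands on either the left or the right zone, its near side about 100 mm beyond the row of controls. Point on its axis, 60 mm above its base.
- saucepan_center (a point): The saucepan, a loose open steel pan 160 mm across and 75 mm high with one long handle to the far side. It stands on the other zone. Point on its axis, 37 mm above its base.
- spatula_center (a point): A wooden spatula, 235 mm long and 12 mm thick, lying loose on the glass between the zones, roughly along the hob's x. Its middle.
- shaker_center (a point): A steel shaker, 42 mm across and 60 mm high, standing loose at the left end of the control strip, about 100 mm left of left_key. Its centre, half-way up.

How it is judged:
On the way, in this order (a step that is already met when the one before it is completed fails the run):
1. the rocker switch is pressed fully over to on with the fingers (value of joint main_switch above 0.2 rad and contact force between the fingers and hob above 0.3 N), for 0.05 s.
2. with the hob on, the square key of the stockpot's zone is pressed with the fingers (all of step 1 and ((value of joint left_key above 0.0025 m and y of stockpot_center in the frame of hob above 0 m) or (value of joint right_key above 0.0025 m and y of stockpot_center in the frame of hob below 0 m))), for 0.05 s.
3. with the zone keys up again, the plus key is pressed with the fingers (all of step 1 and value of joint plus_key above 0.0025 m and value of joint each of left_key, right_key below 0.001 m), for 0.05 s.
At the end, for the whole second after the job is handed in: The rocker switch is on (above 0.2 of 0.28 rad), all four keys are up (within 1 mm), and the stockpot, saucepan, spatula and shaker are within 20 mm of where they stood (value of joint main_switch above 0.2 rad and value of joint each of left_key, right_key, plus_key, minus_key below 0.001 m and distance of each of stockpot_center, saucepan_center, spatula_center, shaker_center from where it was at the start of the episode below 0.02 m); the robot touches nothing.
It fails at once if the hob or a control is pushed with more than 25 N (contact force between any of the fingers, the arm and hob above 25 N).
It fails at once if a key is pressed before the hob is on (value of joint main_switch below 0.2 rad and value of joint any of left_key, right_key, plus_key above 0.0025 m).
It fails at once if the minus key is pressed (value of joint minus_key above 0.0025 m).
It fails at once if the key of the other zone is pressed ((value of joint left_key above 0.0025 m and y of stockpot_center in the frame of hob below 0 m) or (value of joint right_key above 0.0025 m and y of stockpot_center in the frame of hob above 0 m)).
It fails at once if a pot, the spatula or the shaker is lifted, carried or shifted more than 20 mm (distance of any of stockpot_center, saucepan_center, spatula_center, shaker_center from where it was at the start of the episode above 0.02 m).
It also fails if it takes over 43 s, if anything falls off the work surface, if the arm or the gripper's body presses on something with over 40 N, if the wrist force passes 120 N, or if a joint passes its speed limit or range.

### The arm

A 6-joint arm with a two-finger parallel gripper is mounted at the origin on the work surface. World frame = base frame: x ahead of the robot, y to its left, z up, the work surface at z = 0. Lengths are in m, angles in rad, forces in N, time in s.
With the tool pointing down it reaches from about 0.375 to 0.975 m from the base axis. Payload 3.8 kg.
Tool frame: the origin (TCP) lies midway between the tips of the shut fingers; the grasp point (between the pads) lies 19 mm behind it; z points along the fingers, y is the direction in which the jaws open and shut (so a half turn about z gives the same grasp; the last joint's range is limited). The gripper opens to 85 mm and grips with 20 to 120 N. Pads are 22 mm wide; open, the fingers measure 114 mm over their backs; the gripper's body (76 mm by 85 mm) begins 54 mm behind the grasp point. The pads swing forward as they close: fully open they stand 13 mm farther back than shut.
Start: joints at [1.166, 0.264, 1.604, -0, 1.274, -0.037], TCP at [0.243, 0.63, 0.194] pointing down, gripper open.
Joint ranges: [-2.63, 2.63], [-0.94, 2.18], [0.31, 2.57], [-1.31, 4.45], [0, 2.66], [-2.55, 2.55]. Speed limits (rad/s): [2.57, 2.57, 3.14, 3.14, 3.14, 3.14].

### API

Orientations are given as a rotation vector (axis times angle).
In Python, from workcell import bot gives the robot as it stands. The module is installed in compiled form; this text tells all that it offers.
- The arm moves only by the tool move_arm, never from a script. Its argument "steps" is a list of rows, each a list of 5 numbers: the shift along the tool's x, y, z in mm, then the turn about the tool's z in degrees, then the opening in per cent of the stroke, from 0 (shut) to 100 (fully open). In form: [[tx, ty, tz, turn, claw], ...]. A call has 1 to 20 rows; each row is the pose to reach, as a shift and turn from the pose commanded when the call began, along the tool's axes at that moment; what a row does not reach only later rows make up. A row lasts 1/10 s, in which the tool goes at most 50 mm and 8.59 degrees, less where a joint would pass 70% of its speed; a pose out of reach is approached as far as the arm can. A call with a gripper value outside its range is refused whole. The fingers move at their own pace and stop on an object; "newtons" is the grip in N (left out, the last holds). Time passes only in rows, so rows that repeat a pose let the fingers close. It gives the time, the measured TCP pose, the force and the opening at its end, in the units of the state.
- bot.read_state(): the state, without advancing time (a new reading comes with each control period).
- bot.read_camera(name): name is "scene" or "side" or "wrist"; returns a dict with "pixels" (384x512x3 uint8, red, green, blue), "depth" (384x512 float32, m along the optical axis (not along the pixel's ray), 0 where there is no reading), "fovy" (degrees; the focal length in pixels is half the picture's height over the tangent of half this angle, whatever the lens; pixels are square), "cx", "cy" (the principal point, pixels), "k1" (the pictures are not rectified: a ray, as slopes to the right and down, at radius r is drawn at 1 + k1 r^2 times it, then the intrinsics apply), "xyz" and "attitude" of the camera in the world. Camera axes: x right, y up, looking along -z (the intrinsics and any distortion apply to the point x, -y, -z); pixel columns grow to the right and rows downward; lengths in m; the calibration is good to about 2 mm. A picture is of the moment at which its call begins.
- bot.finish_job(): hands the job in, once; it reports no verdict.
The state is a dict: "time": time; "q": joint angles; "joint_vel": joint speeds; "joint_torque": joint torques, N m; "tool_pos": TCP position; "tcp_rot": TCP orientation; "wrist_force": force on the tool from outside, world axes, zero at the start; "torque": the same for the moment, N m; "width": opening from 0.0 (shut) to 1.0 (fully open).
Only numpy, scipy, OpenCV 4.12 (cv2) and the standard library are available. Lean on these libraries where they do the work, as an engineer would, in place of code of your own. Each camera call takes 0.05 s, during which the arm holds its last target.

## Working session

There is one attempt and no reset: what is moved stays moved. The work goes in short steps, Python scripts to look and compute and a tool call to move; the robot and the scene stay as the last step left them, time stands still between calls to the robot, and variables do not carry over. Pictures are saved under pics/ and viewed, and the job is handed in when it is done.

Besides the shell and the picture viewer there is one more tool, called as name(argument=value, ...) on one line, values as JSON. move_arm: Moves the arm, as the interface text tells. Its arguments: {"type":"object","properties":{"steps":{"type":"array","items":{"type":"array","items":{"type":"number"}}},"newtons":{"type":"number"}},"required":["steps"]}

```bash
mkdir -p pics
cat > h.py <<'E'
import numpy as np, cv2, pickle
from scipy.spatial.transform import Rotation as R
def K(c):
    h,w=c['pixels'].shape[:2]; f=h/2/np.tan(np.radians(c['fovy'])/2)
    return f
def att(c):
    a=np.array(c['attitude'],float)
    return a if a.shape==(3,3) else R.from_rotvec(a).as_matrix() if a.size==3 else None
def ray(c,u,v):
    f=K(c); xd,yd=(u-c['cx'])/f,(v-c['cy'])/f
    p=cv2.undistortPoints(np.array([[[xd,yd]]],float),np.eye(3),np.array([c['k1'],0,0,0.]))[0,0]
    return np.array(c['xyz']),att(c)@np.array([p[0],-p[1],-1])
def onz(c,u,v,z):
    o,d=ray(c,u,v); return o+d*(z-o[2])/d[2]
def dep(c,u,v):
    o,d=ray(c,u,v); return o+d*c['depth'][int(round(v)),int(round(u))]
def proj(c,P):
    q=att(c).T@(np.array(P)-c['xyz']); x,y=q[0]/-q[2],-q[1]/-q[2]; s=1+c['k1']*(x*x+y*y); f=K(c)
    return np.array([c['cx']+f*s*x,c['cy']+f*s*y])
E
python3 - <<'E'
from workcell import bot
from h import *
print(bot.read_state())
for n in ['scene','side','wrist']:
    c=bot.read_camera(n); pickle.dump(c,open(n+'.pkl','wb'))
    print(n,{k:v for k,v in c.items() if k not in('pixels','depth')})
    cv2.imwrite(f'pics/{n}0.png',c['pixels'][:,:,::-1])
E
```

```text
{'time': 0.0, 'q': array([ 1.16611489e+00,  2.64763371e-01,  1.60538104e+00, -1.51812090e-05,
        1.27369135e+00, -3.69078364e-02]), 'joint_vel': array([-0.00197468, -0.00174513,  0.00031918,  0.00012077,  0.0002502 ,
       -0.00046687]), 'joint_torque': array([ 2.55017178e-03, -5.15091598e+01, -3.67319691e+01,  4.10257223e-05,
        1.28810757e-02,  3.93764594e-05]), 'tool_pos': array([0.24237941, 0.62910846, 0.19285143]), 'tcp_rot': array([-0.5743527 , -3.08815707,  0.00344241]), 'wrist_force': array([0.2858265 , 0.45733099, 0.11570668]), 'torque': array([ 0.02716213,  0.01245506, -0.01086542]), 'width': 1.0018943625076788}
scene {'fovy': 57.575024915673104, 'cx': 254.93873775489874, 'cy': 192.05332396656235, 'k1': -0.07351534325659802, 'xyz': array([ 1.1838178 , -0.00265588,  0.79075349]), 'attitude': array([0.54874203, 0.50375628, 1.44112115])}
side {'fovy': 49.256779064308105, 'cx': 256.16054546002357, 'cy': 194.745643145889, 'k1': 0.04738308620485416, 'xyz': array([0.50219516, 0.75407243, 0.88840341]), 'attitude': array([ 0.11438408, -1.11735028, -2.77792937])}
wrist {'fovy': 61.16291719701385, 'cx': 252.25957759612092, 'cy': 190.94050575303916, 'k1': 0.0015326274878277686, 'xyz': array([0.18022999, 0.65322536, 0.37279389]), 'attitude': array([-0.23771456, -0.15929021,  1.19619981])}
```

View pics/scene0.png

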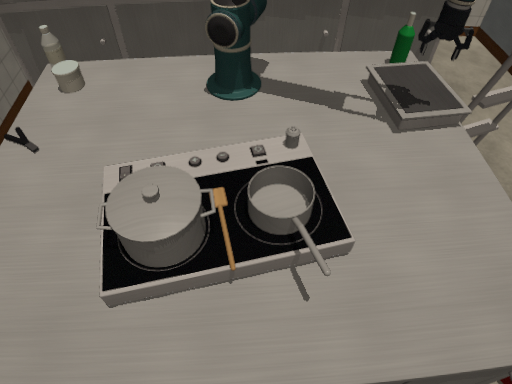

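View pics/side0.png

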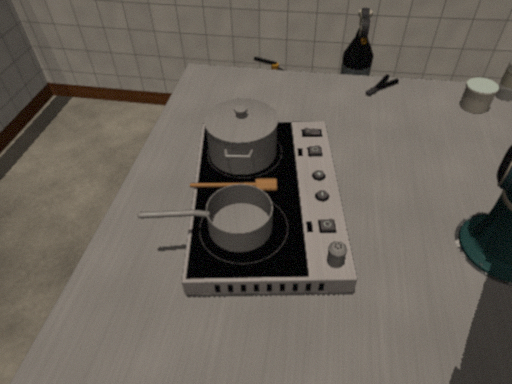

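View pics/wrist0.png

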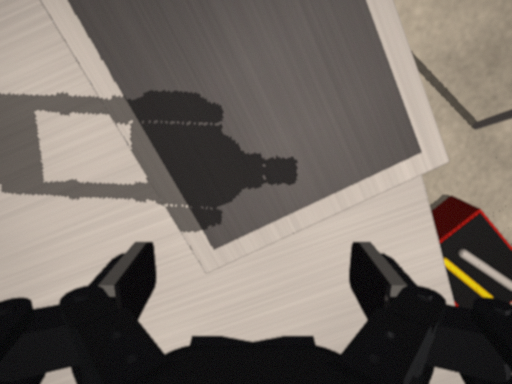

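The stockpot stands on the right zone (hob y<0): in the scene view it is at (158,215), and the shaker is at (293,137) on the left. In the side view the rocker is near (312,132), the right key (315,151), plus (319,175), minus (322,195) and the left key (327,226).

Run:
```python
from h import *
s=pickle.load(open('side.pkl','rb')); c=pickle.load(open('scene.pkl','rb'))
im=s['pixels'][110:280,270:380,::-1]; cv2.imwrite('pics/side_zoom.png',cv2.resize(im,None,fx=3.5,fy=3.5,interpolation=cv2.INTER_CUBIC))
im=c['pixels'][130:210,90:330,::-1]; cv2.imwrite('pics/scene_zoom.png',cv2.resize(im,None,fx=3.3,fy=3.3,interpolation=cv2.INTER_CUBIC))
for n,u,v in [('rock',312,132),('rk',315,151),('plus',319,175),('minus',322,195),('lk',327,226)]: print(n,onz(s,u,v,.08),dep(s,u,v))
for n,u,v in [('rock',125,173),('plus',195,161),('minus',223,156),('lk',258,151)]: print(n,onz(c,u,v,.08),dep(c,u,v))
```

```text
rock [ 0.51380797 -0.30441901  0.08      ] [ 0.51389757 -0.31258595  0.07376265]
rk [ 0.4984541  -0.21457608  0.08      ] [ 0.4984517  -0.21519808  0.0794809 ]
plus [ 0.48051365 -0.11276058  0.08      ] [ 0.48058459 -0.10992452  0.0826449 ]
minus [ 0.46798128 -0.0363032   0.08      ] [ 0.46798449 -0.03622905  0.08007585]
lk [0.449899   0.06910097 0.08      ] [0.44997721 0.07012534 0.08120895]
rock [ 0.52179815 -0.31180236  0.08      ] [ 0.52041259 -0.31244939  0.07851244]
plus [ 0.48901419 -0.11995616  0.08      ] [ 0.48863595 -0.12002002  0.07961307]
minus [ 0.47440776 -0.04086891  0.08      ] [ 0.47400986 -0.04089034  0.07960135]
lk [0.46056106 0.06029427 0.08      ] [0.46112341 0.06024533 0.08055263]
```

View pics/side_zoom.png

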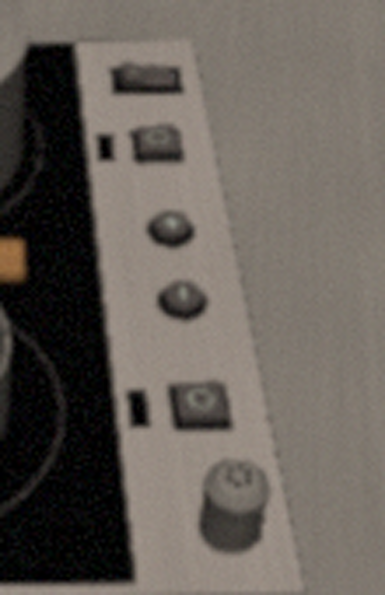

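View pics/scene_zoom.png

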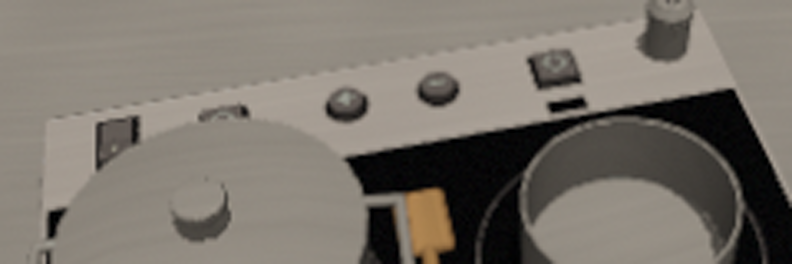

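Run:
```python
from h import *
w=pickle.load(open('wrist.pkl','rb')); s=pickle.load(open('side.pkl','rb')); c=pickle.load(open('scene.pkl','rb'))
T=R.from_rotvec([-0.5743527,-3.08815707,0.00344241]).as_matrix(); t=np.array([0.24237941,0.62910846,0.19285143])
print(T.round(3)); print('cam in tool',T.T@(w['xyz']-t)); print('view dir tool',T.T@ray(w,256,192)[1],'up',T.T@att(w)[:,1])
print('tip px',proj(w,t))
for (u,v) in [(256,192),(256,0),(0,192),(511,192),(256,300)]:
    o,d=ray(w,u,v); o=T.T@(o-t); d=T.T@d; print((u,v),(o+d*(0.22-o[2])/d[2]).round(3))
# strip corners
def z(cam,off,sc,pts,h):
    for p in pts: print(p,onz(cam,off[0]+p[0]/sc,off[1]+p[1]/sc,h).round(4))
print('side'); z(s,(270,110),3.5,[(147,78),(158,140),(171,226),(183,297),(199,400)],.08)
print('strip edges z=.07'); z(s,(270,110),3.5,[(192,41),(302,585),(77,43),(132,581)],.07)
print('scene');z(c,(90,130),3.3,[(118,137),(346,101),(438,85),(556,66)],.08)
print('edges');z(c,(90,130),3.3,[(47,120),(735,90)],.07)
```

```text
[[-0.933  0.36  -0.001]
 [ 0.36   0.933 -0.002]
 [ 0.    -0.002 -1.   ]]
cam in tool [ 0.06667675 -0.00024408 -0.17993781]
view dir tool [-0.26921096  0.01082102  0.96309477] up [ 9.63953029e-01 -6.14259505e-04  2.66071759e-01]
tip px [252.88261367 218.80440106]
(256, 192) [-0.045  0.004  0.22 ]
(256, 0) [0.174 0.003 0.22 ]
(0, 192) [-0.045 -0.323  0.22 ]
(511, 192) [-0.045  0.33   0.22 ]
(256, 300) [-0.203  0.005  0.22 ]
side
(147, 78) [ 0.5137 -0.303   0.08  ]
(158, 140) [ 0.4983 -0.2192  0.08  ]
(171, 226) [ 0.481  -0.1144  0.08  ]
(183, 297) [ 0.4673 -0.0369  0.08  ]
(199, 400) [0.4505 0.0636 0.08  ]
strip edges z=.07
(192, 41) [ 0.4769 -0.377   0.07  ]
(302, 585) [0.3774 0.201  0.07  ]
(77, 43) [ 0.5815 -0.3594  0.07  ]
(132, 581) [0.4857 0.215  0.07  ]
scene
(118, 137) [ 0.5163 -0.3106  0.08  ]
(346, 101) [ 0.4874 -0.1204  0.08  ]
(438, 85) [ 0.4734 -0.0416  0.08  ]
(556, 66) [0.4565 0.062  0.08  ]
edges
(47, 120) [ 0.4826 -0.3808  0.07  ]
(735, 90) [0.4858 0.2174 0.07  ]
```

move_arm(steps=[[-350,-325,-105,30,0],[-350,-325,-105,30,0],[-350,-325,-105,30,0],[-350,-325,-105,30,0],[-350,-325,-105,30,0],[-350,-325,-105,30,0],[-350,-325,-105,30,0],[-350,-325,-105,30,0],[-350,-325,-105,30,0],[-475,-675,-105,60,0],[-475,-675,-105,60,0],[-475,-675,-105,60,0],[-475,-675,-105,60,0],[-475,-675,-105,60,0],[-475,-675,-105,60,0],[-475,-675,-105,60,0],[-475,-675,-105,60,0],[-475,-675,-105,60,0],[-475,-675,-105,60,0],[-475,-675,-105,60,0]])

```text
time: 2.15
tool_pos: [0.443, -0.1699, 0.2988]
tcp_rot: [-2.041, -2.387, -0.001]
wrist_force: [0.1, -0.4, 0.7]
width: -0.001
```

Run:
```python
from workcell import bot
from h import *
c=bot.read_camera('wrist'); s=bot.read_state(); pickle.dump((c,s),open('w1.pkl','wb'))
print(s['time'],s['tool_pos'],R.from_rotvec(s['tcp_rot']).as_matrix().round(4),s['q'],s['wrist_force'])
cv2.imwrite('pics/w1.png',c['pixels'][:,:,::-1])
```

```text
2.2 [ 0.44316129 -0.16950125  0.29894459] [[-1.564e-01  9.877e-01 -4.000e-04]
 [ 9.877e-01  1.564e-01  8.000e-04]
 [ 9.000e-04 -2.000e-04 -1.000e+00]] [-4.18295555e-01 -1.71687315e-01  1.86845979e+00  5.92983887e-04
  1.44549448e+00 -5.75424451e-01] [-0.59173321  0.4292986   1.50796816]
```

View pics/w1.png

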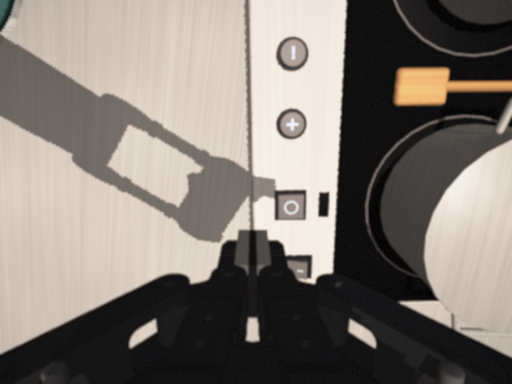

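The wrist view shows minus at (292,53), plus at (291,124), the right key (ring mark) at (291,206), and the rocker at (299,267), partly hidden by the fingers.

```bash
cat > loc.py <<'E'
from h import *
def blobs(c,rois):
    g=cv2.cvtColor(c['pixels'],cv2.COLOR_RGB2GRAY); out={}
    for n,(u0,v0,u1,v1) in rois.items():
        m=(g[v0:v1,u0:u1]<140).astype(np.uint8)
        k,l,st,ce=cv2.connectedComponentsWithStats(m)
        i=1+np.argmax(st[1:,4]); mm=np.zeros_like(m); mm[l==i]=1
        cn=max(cv2.findContours(mm,0,2)[0],key=cv2.contourArea)
        (u,v),wh,_=cv2.minAreaRect(cn); x,y,w_,h_=cv2.boundingRect(cn)
        out[n]=(u+u0,v+v0); print(n,np.round(out[n],1),'size',np.round(wh,1),'box',x+u0,y+v0,w_,h_,onz(c,*out[n],.08).round(4),'depth',dep(c,*out[n]).round(4))
    return out
E
python3 - <<'E'
from loc import *
c,s=pickle.load(open('w1.pkl','rb'))
b=blobs(c,dict(minus=(270,32,315,75),plus=(270,102,315,145),rk=(268,184,314,228)))
P=[onz(c,*b[n],.08)[:2] for n in('minus','plus','rk')]
L=np.array([[-150,40],[-150,-40],[-150,-145]])/1000
A=np.array(P); lc=L.mean(0); pc=A.mean(0)
H=(L-lc).T@(A-pc); th=np.arctan2(H[0,1]-H[1,0],H[0,0]+H[1,1]); Rm=np.array([[np.cos(th),-np.sin(th)],[np.sin(th),np.cos(th)]])
print('yaw',np.degrees(th)); 
for n,q in dict(origin=(0,0),rock=(-.15,-.235),rockend=(-.131,-.235),rk=(-.15,-.145),plus=(-.15,-.04),minus=(-.15,.04),lk=(-.15,.145)).items(): 
    W=pc+Rm@(np.array(q)-lc); print(n,W.round(4),proj(c,[*W,.08]).round(1))
print('res',(A-(pc+(L-lc)@Rm.T)).round(4))
cv2.imwrite('pics/w1z.png',cv2.resize(c['pixels'][180:300,220:350,::-1],None,fx=5,fy=5,interpolation=cv2.INTER_CUBIC))
E
```

```text
minus [292.   53.5] size [33. 30.] box 277 37 31 34 [ 0.4693 -0.0453  0.08  ] depth [ 0.4692 -0.0455  0.0811]
plus [291.  123.5] size [29. 28.] box 277 109 29 30 [ 0.4828 -0.1224  0.08  ] depth [ 0.4829 -0.1224  0.0793]
rk [286.5 201.5] size [35. 37.] box 268 184 38 36 [ 0.4955 -0.2199  0.08  ] depth [ 0.4955 -0.2199  0.0799]
yaw 8.472919327959964
origin [ 0.6238 -0.0593] [419.6  88.3]
rock [ 0.51   -0.3138] [284.4 268.1]
rockend [ 0.5288 -0.311 ] [298.3 268.3]
rk [ 0.4968 -0.2248] [286.8 205.2]
plus [ 0.4813 -0.121 ] [290.  122.1]
minus [ 0.4695 -0.0418] [292.8  50.3]
lk [0.454 0.062] [296.9 -57.7]
res [[-0.0002 -0.0035]
 [ 0.0015 -0.0014]
 [-0.0013  0.0049]]
```

View pics/w1z.png

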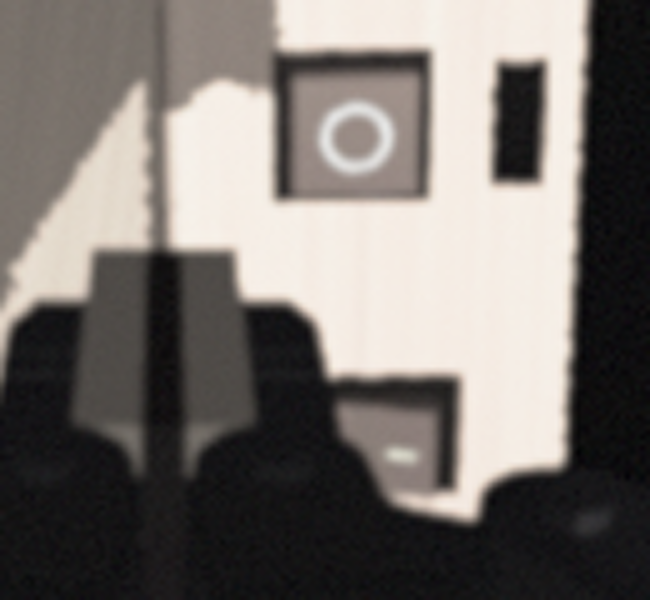

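```bash
cat > fit.py <<'E'
from h import *
def fit(P,L):
    A=np.array(P);L=np.array(L); lc=L.mean(0); pc=A.mean(0)
    H=(L-lc).T@(A-pc); th=np.arctan2(H[0,1]-H[1,0],H[0,0]+H[1,1]); Rm=np.array([[np.cos(th),-np.sin(th)],[np.sin(th),np.cos(th)]])
    print('yaw',np.degrees(th),'res mm',((A-(pc+(L-lc)@Rm.T))*1e3).round(1).tolist())
    return lambda q: pc+Rm@(np.array(q)-lc)
PT=dict(rock=(-.15,-.235),rockend=(-.131,-.235),rk=(-.15,-.145),plus=(-.15,-.04),minus=(-.15,.04),lk=(-.15,.145))
E
python3 - <<'E'
from fit import *
c,s=pickle.load(open('w1.pkl','rb'))
T=R.from_rotvec(s['tcp_rot']).as_matrix(); t=s['tool_pos']
f=fit([onz(c,*p,.08)[:2] for p in [(292.4,53),(291.3,123.8),(291.3,206.8)]],[PT[k] for k in('minus','plus','rk')])
for n,q in PT.items():
    W=f(q); print(n,W.round(4),proj(c,[*W,.08]).round(1),'tool mm',(T.T@(np.array([*W,.08])-t)*1e3).round(1))
g=cv2.cvtColor(c['pixels'],cv2.COLOR_RGB2GRAY)
for v in (225,231,235,240,250): print(v,c['depth'][v,236:270:3].round(3))
E
```

```text
yaw 10.418033666655532 res mm [[0.4, -0.5], [-0.5, 0.2], [0.2, 0.2]]
rock [ 0.519  -0.3147] [290.7 269.6] tool mm [-155.5   52.3  218.8]
rockend [ 0.5377 -0.3113] [304.7 269.3] tool mm [-155.    71.3  218.8]
rk [ 0.5027 -0.2262] [291.1 206.9] tool mm [-65.5  50.  218.9]
plus [ 0.4837 -0.1229] [291.7 124.1] tool mm [ 39.5  47.4 219. ]
minus [ 0.4693 -0.0442] [292.2  52.5] tool mm [119.4  45.4 219. ]
lk [0.4503 0.059 ] [292.9 -55.1] tool mm [224.4  42.8 219.1]
225 [0.512 0.511 0.51  0.511 0.512 0.511 0.437 0.438 0.437 0.436 0.438 0.436]
231 [0.513 0.147 0.147 0.146 0.147 0.146 0.147 0.145 0.146 0.146 0.146 0.441]
235 [0.516 0.142 0.141 0.141 0.142 0.142 0.142 0.142 0.142 0.141 0.142 0.44 ]
240 [0.148 0.136 0.136 0.136 0.137 0.137 0.138 0.138 0.138 0.137 0.136 0.146]
250 [0.127 0.127 0.128 0.128 0.128 0.128 0.129 0.127 0.128 0.127 0.128 0.128]
```

move_arm(steps=[[-155,71,100,-1.4,0],[-155,71,100,-1.4,0],[-155,71,100,-1.4,0],[-155,71,100,-1.4,0],[-155,71,200,-1.4,0],[-155,71,200,-1.4,0],[-155,71,208,-1.4,0],[-155,71,208,-1.4,0],[-155,71,208,-1.4,0]])

```text
time: 3.1
tool_pos: [0.5395, -0.3129, 0.0941]
tcp_rot: [2.008, 2.411, 0.001]
wrist_force: [0.9, -0.6, 0.3]
width: -0.002
```

Run:
```python
from workcell import bot
from h import *
s=bot.read_state(); print(s['time'],s['tool_pos'],s['wrist_force'],s['torque'])
c=bot.read_camera('side'); pickle.dump(c,open('s2.pkl','wb'));w=bot.read_camera('wrist')
a=cv2.resize(c['pixels'][90:170,260:370,::-1],None,fx=5,fy=5,interpolation=cv2.INTER_CUBIC)
cv2.imwrite('pics/s2.png',a)
cv2.imwrite('pics/w2.png',w['pixels'][:,:,::-1]); s=bot.read_state(); print(s['time'],s['tool_pos'],s['wrist_force'],s['torque'])
```

```text
3.1 [ 0.53954407 -0.31286517  0.09408759] [ 0.93608098 -0.56550895  0.28120589] [-0.01954044 -0.02209091  0.0363159 ]
3.2 [ 0.54010275 -0.3138225   0.095299  ] [-1.23102168  0.39775207  1.32626795] [-0.03228614  0.03390625 -0.00432311]
```

View pics/s2.png

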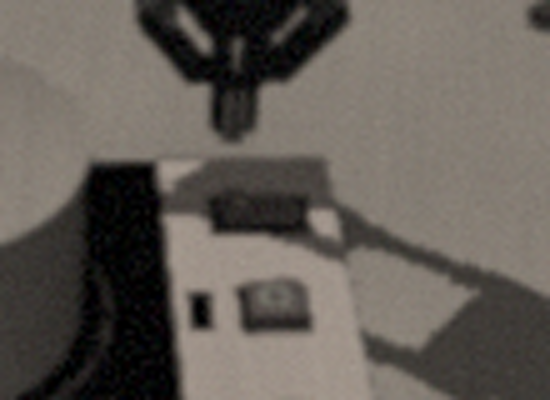

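View pics/w2.png

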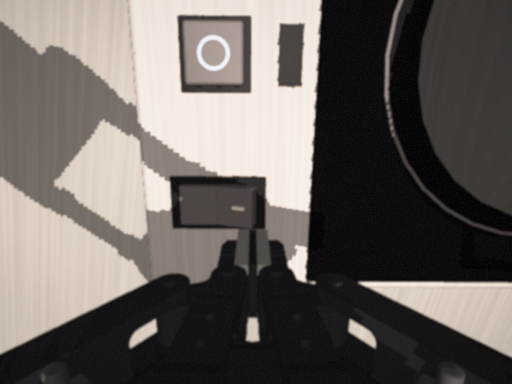

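Run:
```python
from fit import *
from workcell import bot
w=bot.read_camera('wrist');s=bot.read_state(); sd=pickle.load(open('s2.pkl','rb'))
T=R.from_rotvec(s['tcp_rot']).as_matrix(); t=s['tool_pos']; print(s['time'],t,s['wrist_force'])
print('tcp in side',proj(sd,t),'rockend',proj(sd,[.5377,-.3113,.083]),'tip seen',(260+233/5,90+135/5),'tcp in wrist',proj(w,t))
print('cam tool',T.T@(w['xyz']-t))
for u in (246,258):
  for v in (230,232,236,240): print(u,v,w['depth'][v,u],(T.T@(dep(w,u,v)-t)*1e3).round(1))
o=T.T@(dep(sd,260+233/5,90+133/5)-t)*1e3; print('side depth tip in tool',o)
f=fit([onz(w,*p,.08)[:2] for p in [(214,53)]]*1+[onz(w,252,219,.08)[:2]],[PT['rk'],PT['rockend']])
print('rk now',onz(w,214,53,.08), dep(w,214,53))
print('rocker depth pts',dep(w,200,204).round(4),dep(w,222,204).round(4),dep(w,240,210).round(4),dep(w,258,200).round(4),'strip',dep(w,160,120).round(4))
```

```text
3.25 [ 0.53985889 -0.31391971  0.09508951] [ 0.15158185 -0.19887721  0.02324659]
tcp in side [304.20143483 125.51551383] rockend [304.56061905 129.22714146] tip seen (306.6, 117.0) tcp in wrist [251.10225972 218.70366391]
cam tool [ 0.06694599  0.00083372 -0.18002004]
246 230 0.14887145 [  9.9  -2.1 -41.4]
246 232 0.14479847 [ 10.6  -2.1 -45.4]
246 236 0.14208537 [ 10.   -2.  -48.4]
246 240 0.13649102 [ 10.6  -1.9 -54. ]
258 230 0.14703923 [ 10.6   3.3 -43.1]
258 232 0.14563288 [ 10.3   3.3 -44.6]
258 236 0.13950141 [ 11.    3.2 -50.8]
258 240 0.13717233 [ 10.3   3.2 -53.4]
side depth tip in tool [  7.71789615  -3.69137777 -38.95798562]
yaw 10.601823274524024 res mm [[-1.6, 4.0], [1.6, -4.0]]
rk now [ 0.50295566 -0.22670141  0.08      ] [ 0.50313506 -0.2268509   0.08141374]
rocker depth pts [ 0.5073 -0.316   0.0787] [ 0.521  -0.3136  0.0786] [ 0.5329 -0.3148  0.0805] [ 0.5434 -0.3084  0.0734] strip [ 0.4745 -0.2697  0.0692]
```

The cameras put the visible fingertip end about 40 mm behind the reported TCP, which disagrees with the text. I'll descend in small, force-checked steps.

move_arm(steps=[[0,0,4,0,0],[0,0,7,0,0],[0,0,7,0,0]])

```text
time: 3.55
tool_pos: [0.5371, -0.3128, 0.084]
tcp_rot: [-2.012, -2.412, 0.0]
wrist_force: [0.2, 0.9, 0.0]
width: 0.001
```

```bash
cat > look.py <<'E'
import sys
from workcell import bot
from h import *
w=bot.read_camera('wrist');s=bot.read_state(); sd=bot.read_camera('side');s2=bot.read_state()
for q in (s,s2): print(q['time'],q['tool_pos'].round(4),q['wrist_force'].round(2),q['torque'].round(3))
a=cv2.resize(sd['pixels'][90:170,260:350,::-1],None,fx=5,fy=5,interpolation=cv2.INTER_CUBIC)
b=cv2.resize(w['pixels'][0:280,120:400,::-1],(400,400)); cv2.imwrite('pics/%s.png'%sys.argv[1],np.hstack([a[:400,:400],b]))
pickle.dump((w,sd,s),open(sys.argv[1]+'.pkl','wb'))
E
python3 look.py l3
```

```text
3.6 [ 0.5371 -0.3128  0.084 ] [-0.71 -0.26 -0.73] [ 0.038 -0.021  0.071]
3.65 [ 0.5372 -0.3128  0.084 ] [ 1.   -0.48  0.1 ] [-0.029 -0.012 -0.005]
```

View pics/l3.png

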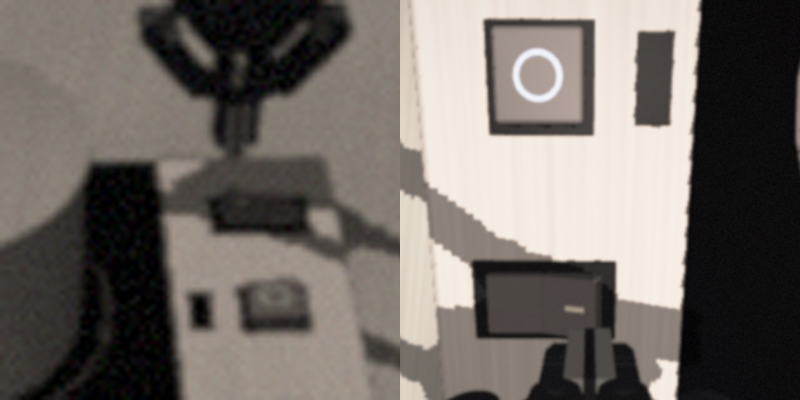

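move_arm(steps=[[0,0,2,0,0],[0,0,4,0,0],[0,0,4,0,0]])

```text
time: 3.95
tool_pos: [0.5371, -0.3127, 0.0796]
tcp_rot: [-2.012, -2.412, 0.0]
wrist_force: [0.4, 0.3, -0.4]
width: 0.004
```

```bash
cat > tip.py <<'E'
import sys
from h import *
w,sd,s=pickle.load(open(sys.argv[1]+'.pkl','rb'))
T=R.from_rotvec(s['tcp_rot']).as_matrix(); t=s['tool_pos']
for u in (246,258): 
    col=w['depth'][200:260,u]; v=200+np.argmax((col<.2)&(col>.05)); print('wrist tip',u,v,(T.T@(dep(w,u,v+1)-t)*1e3).round(1),dep(w,u,v+1).round(4))
g=cv2.cvtColor(sd['pixels'],cv2.COLOR_RGB2GRAY)
print(g[100:132,307])
d=sd['depth'][100:132,307]; P=np.array([dep(sd,307,v) for v in range(100,132)]); 
for v,p in zip(range(100,132),P): print(v,p.round(3)) if v>112 else None
E
python3 look.py l4; python3 tip.py l4
```

```text
4.0 [ 0.5372 -0.3128  0.0798] [0.12 0.25 0.07] [-0.054 -0.008 -0.021]
4.05 [ 0.5373 -0.3128  0.0799] [0.16 0.22 0.81] [-0.025 -0.042  0.004]
wrist tip 246 200 [12.  -3.3 -3. ] [ 0.5318 -0.3016  0.0828]
wrist tip 258 200 [11.8  3.6 -2.4] [ 0.5386 -0.3005  0.0821]
[ 3 28 59 69 61 59 51 54 38 17  9 11 33 34 40 34 42 36 33 41 38 48 51 70
 70 68 69 65 49 43 45 44]
113 [ 0.534 -0.301  0.151]
114 [ 0.534 -0.302  0.147]
115 [ 0.534 -0.307  0.14 ]
116 [ 0.534 -0.305  0.138]
117 [ 0.533 -0.303  0.136]
118 [ 0.533 -0.303  0.132]
119 [ 0.533 -0.303  0.128]
120 [ 0.532 -0.301  0.126]
121 [ 0.532 -0.302  0.122]
122 [ 0.534 -0.369  0.069]
123 [ 0.533 -0.364  0.069]
124 [ 0.533 -0.357  0.07 ]
125 [ 0.532 -0.353  0.069]
126 [ 0.532 -0.346  0.07 ]
127 [ 0.532 -0.342  0.069]
128 [ 0.531 -0.32   0.082]
129 [ 0.53  -0.317  0.08 ]
130 [ 0.53  -0.308  0.083]
131 [ 0.529 -0.304  0.082]
```

View pics/l4.png

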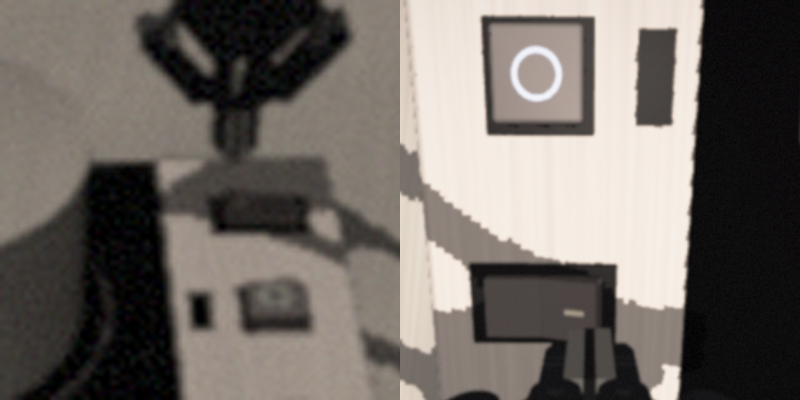

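Side depth puts the tip's lower end at z≈0.121 while the TCP reads 0.080, with no contact force. So the fingers really end about 41 mm short of the TCP. I'll keep descending with that offset.

move_arm(steps=[[0,0,10,0,0],[0,0,20,0,0],[0,0,28,0,0],[0,0,28,0,0],[0,0,28,0,0]])

```text
time: 4.55
tool_pos: [0.537, -0.3126, 0.0514]
tcp_rot: [-2.012, -2.411, 0.0]
wrist_force: [-0.1, 0.4, 0.1]
width: 0.0
```

```bash
python3 look.py l5; python3 tip.py l5 | tail -20
```

```text
4.6 [ 0.5374 -0.3129  0.052 ] [0.51 0.   0.02] [ 0.031 -0.023  0.02 ]
4.65 [ 0.5377 -0.313   0.0524] [ 0.82  0.39 -0.63] [-0.027 -0.067  0.033]
 48 43 48 46 47 49 54 40]
113 [ 0.535 -0.324  0.135]
114 [ 0.535 -0.32   0.134]
115 [ 0.534 -0.315  0.134]
116 [ 0.534 -0.317  0.129]
117 [ 0.534 -0.314  0.127]
118 [ 0.533 -0.315  0.124]
119 [ 0.533 -0.305  0.126]
120 [ 0.532 -0.298  0.128]
121 [ 0.532 -0.304  0.12 ]
122 [ 0.532 -0.304  0.116]
123 [ 0.532 -0.302  0.114]
124 [ 0.531 -0.306  0.108]
125 [ 0.531 -0.302  0.106]
126 [ 0.531 -0.303  0.102]
127 [ 0.531 -0.302  0.099]
128 [ 0.53  -0.303  0.095]
129 [ 0.53  -0.303  0.091]
130 [ 0.53  -0.309  0.082]
131 [ 0.529 -0.303  0.083]
```

View pics/l5.png

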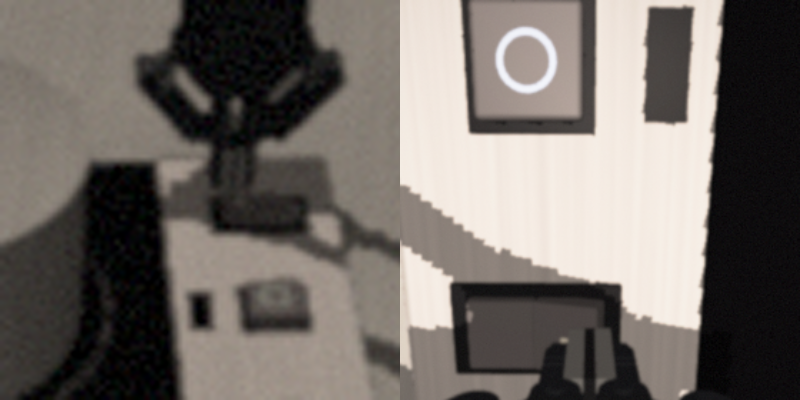

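move_arm(steps=[[0,0,4,0,0],[0,0,8,0,0],[0,0,8,0,0],[0,0,8,0,0]])

```text
time: 5.05
tool_pos: [0.5378, -0.3131, 0.0445]
tcp_rot: [2.012, 2.412, 0.0]
wrist_force: [0.9, 0.4, 1.7]
width: -0.002
```

move_arm(steps=[[0,0,1,0,0],[0,0,2,0,0],[0,0,2,0,0]])

```text
time: 5.35
tool_pos: [0.5379, -0.313, 0.0424]
tcp_rot: [2.012, 2.412, 0.0]
wrist_force: [1.1, 0.1, 2.3]
width: 0.0
```

```bash
python3 look.py l6
```

```text
5.4 [ 0.5378 -0.3131  0.0424] [ 2.54 -0.98  2.55] [-0.012 -0.383 -0.056]
5.45 [ 0.5377 -0.3131  0.0424] [ 2.69 -0.38  2.53] [ 0.033 -0.301  0.033]
```

View pics/l6.png

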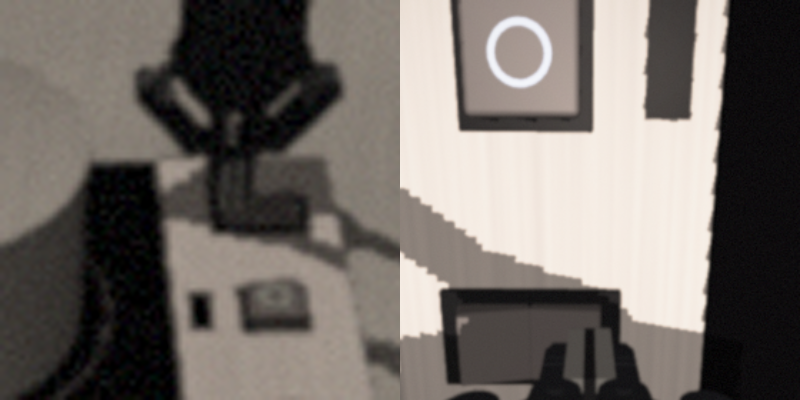

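move_arm(steps=[[0,0,1,0,0],[0,0,2,0,0],[0,0,2,0,0]])

```text
time: 5.75
tool_pos: [0.5377, -0.3131, 0.0406]
tcp_rot: [2.012, 2.412, 0.0]
wrist_force: [1.2, 1.5, 6.2]
width: 0.001
```

move_arm(steps=[[0,0,1,0,0],[0,0,1,0,0]])

```text
time: 5.95
tool_pos: [0.5378, -0.3131, 0.0401]
tcp_rot: [2.012, 2.412, 0.0]
wrist_force: [-0.1, 2.4, 8.8]
width: -0.002
```

```bash
python3 look.py l7
```

```text
6.0 [ 0.5377 -0.3131  0.0402] [1.2  1.11 8.36] [ 0.21  -0.059  0.003]
6.05 [ 0.5378 -0.3131  0.0402] [1.1  1.   7.42] [ 0.263 -0.103 -0.026]
```

View pics/l7.png

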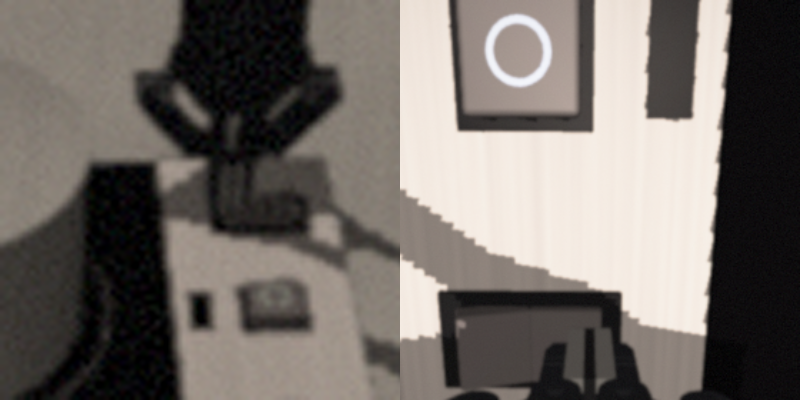

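Run:
```python
from fit import *
for n in ('l5','l6','l7'):
    w,sd,s=pickle.load(open(n+'.pkl','rb')); 
    out=[]
    for hx in (-.168,-.162,-.155):
      th=np.radians(10.42); R2=np.array([[np.cos(th),-np.sin(th)],[np.sin(th),np.cos(th)]])
      W=np.array([.519,-.3147])+R2@np.array([hx+.15,0.004])
      u,v=proj(w,[*W,.08]).round().astype(int)
      out.append(np.median([dep(w,u+i,v+j)[2] for i in(-1,0,1) for j in (-1,0,1)]).round(4))
    print(n,out)
w,sd,s=pickle.load(open('l7.pkl','rb')); T=R.from_rotvec(s['tcp_rot']).as_matrix()
cv2.imwrite('pics/l7z.png',cv2.resize(w['pixels'][190:290,140:290,::-1],None,fx=5,fy=5,interpolation=cv2.INTER_CUBIC))
for v in range(226,246,2): print(v,(T.T@(dep(w,246,v)-s['tool_pos'])*1e3).round(1))
```

```text
l5 [np.float64(0.0784), np.float64(0.078), np.float64(0.0784)]
l6 [np.float64(0.0816), np.float64(0.0805), np.float64(0.0791)]
l7 [np.float64(0.0825), np.float64(0.0811), np.float64(0.0789)]
226 [ 10.4  -2.5 -37.6]
228 [  8.7  -2.5 -36. ]
230 [ 10.5  -2.4 -42.7]
232 [ 10.5  -2.3 -45. ]
234 [ 10.6  -2.3 -47.6]
236 [ 10.5  -2.2 -49.5]
238 [ 10.5  -2.2 -51.6]
240 [ 10.5  -2.2 -53.9]
242 [ 10.5  -2.1 -55.7]
244 [ 10.4  -2.1 -57.5]
```

View pics/l7z.png

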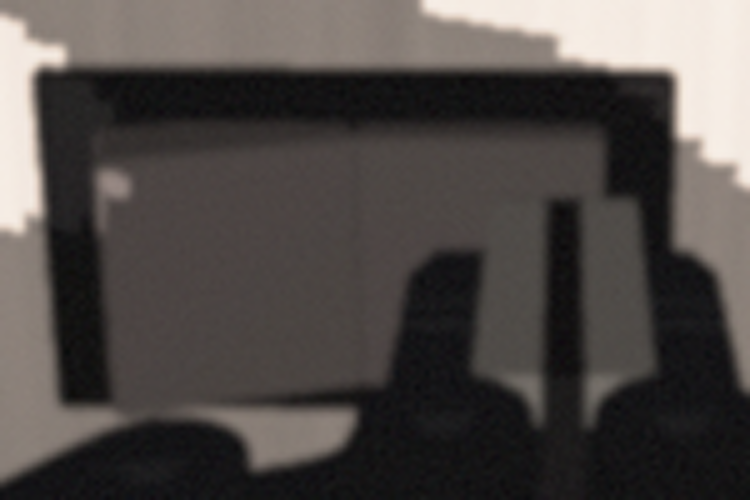

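The near half now slopes up about 0.27 rad and the stop gives about 8 N, so the rocker is fully on. Next I'll lift and go to the right key.

move_arm(steps=[[0,0,-20,0,0],[0,0,-30,0,0],[46,-9,-30,0,0],[92,-19,-30,0,0],[92,-19,-20,0,0],[92,-19,-15,0,0],[92,-19,-15,0,0],[92,-19,-15,0,0]])

```text
time: 6.85
tool_pos: [0.5027, -0.2269, 0.0541]
tcp_rot: [2.013, 2.412, -0.0]
wrist_force: [-0.2, 0.6, 0.5]
width: 0.004
```

```bash
sed -i 's/90:170,260:350/100:180,275:355/' look.py; python3 look.py l8
python3 - <<'E'
from fit import *
from workcell import bot
c=bot.read_camera('side'); cv2.imwrite('pics/s8.png',cv2.resize(c['pixels'][110:250,270:370,::-1],None,fx=4,fy=4,interpolation=cv2.INTER_CUBIC))
for v in range(120,140): print(v,dep(c,315,v).round(3),end=';')
E
```

```text
6.9 [ 0.5029 -0.227   0.0543] [-0.09  0.75  0.81] [ 0.021  0.014 -0.008]
6.95 [ 0.5029 -0.2269  0.0544] [-0.42  0.75 -0.47] [ 0.011  0.005 -0.041]
120 [ 0.508 -0.207  0.196];121 [ 0.508 -0.205  0.194];122 [ 0.507 -0.207  0.189];123 [ 0.507 -0.205  0.188];124 [ 0.507 -0.209  0.181];125 [ 0.506 -0.206  0.18 ];126 [ 0.506 -0.209  0.174];127 [ 0.506 -0.211  0.17 ];128 [ 0.506 -0.208  0.168];129 [ 0.505 -0.205  0.167];130 [ 0.505 -0.208  0.161];131 [ 0.505 -0.209  0.157];132 [ 0.504 -0.212  0.151];133 [ 0.504 -0.216  0.145];134 [ 0.504 -0.216  0.141];135 [ 0.503 -0.213  0.14 ];136 [ 0.503 -0.215  0.135];137 [ 0.503 -0.215  0.131];138 [ 0.503 -0.215  0.128];139 [ 0.502 -0.216  0.124];
```

View pics/l8.png

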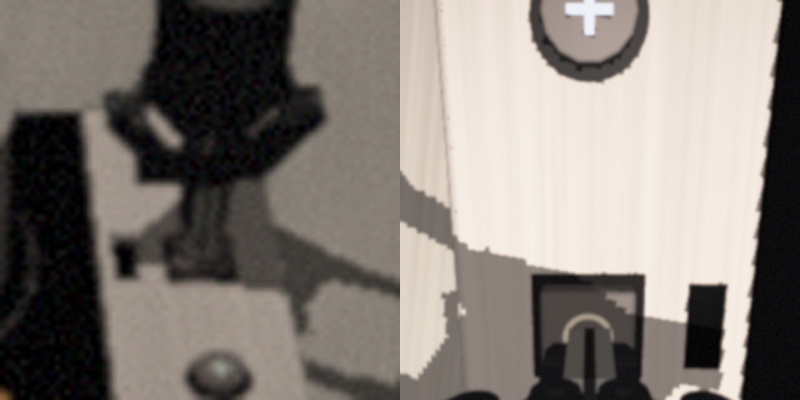

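View pics/s8.png

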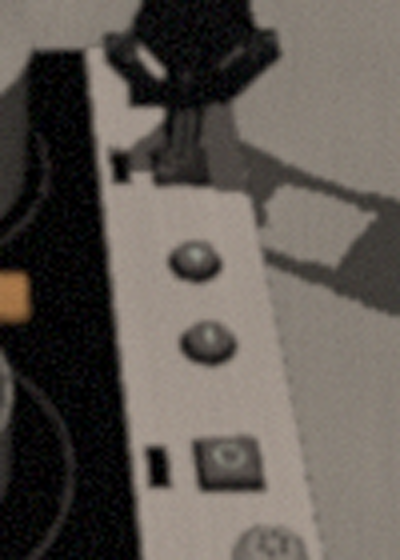

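The fingers are centred over the right key (ring mark), so I'll press.

move_arm(steps=[[0,0,6,0,0],[0,0,11,0,0],[0,0,13,0,0],[0,0,13,0,0]])

```text
time: 7.4
tool_pos: [0.5023, -0.226, 0.0411]
tcp_rot: [2.012, 2.412, -0.001]
wrist_force: [-1.1, 0.2, 3.7]
width: 0.001
```

move_arm(steps=[[0,0,1,0,0],[0,0,2,0,0],[0,0,2,0,0]])

```text
time: 7.7
tool_pos: [0.5023, -0.2261, 0.0395]
tcp_rot: [2.012, 2.412, -0.0]
wrist_force: [-1.1, -1.3, 5.3]
width: -0.001
```

```bash
python3 look.py l9
```

```text
7.75 [ 0.5023 -0.226   0.0395] [-2.   -1.6   4.06] [-0.254  0.274  0.018]
7.8 [ 0.5023 -0.2261  0.0395] [-1.97 -1.42  4.2 ] [-0.337  0.315 -0.006]
```

View pics/l9.png

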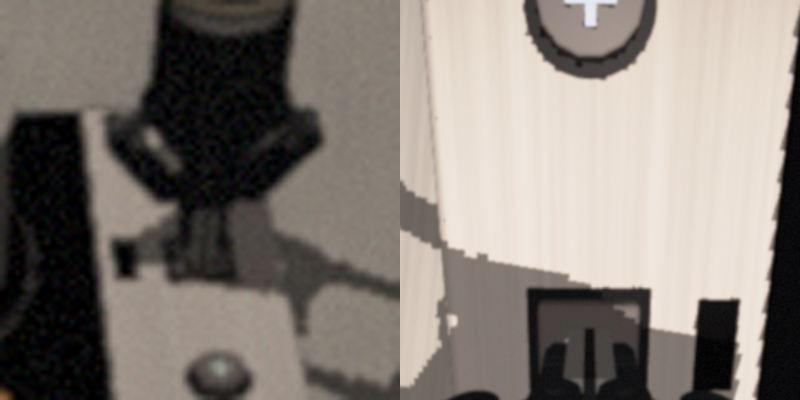

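move_arm(steps=[[0,0,1,0,0],[0,0,1.5,0,0],[0,0,1.5,0,0]])

```text
time: 8.1
tool_pos: [0.5023, -0.226, 0.0379]
tcp_rot: [2.012, 2.412, -0.0]
wrist_force: [-2.6, -1.6, 5.2]
width: -0.002
```

```bash
python3 look.py l10
python3 - <<'E'
from fit import *
for n in ('l8','l9','l10'):
    w,sd,s=pickle.load(open(n+'.pkl','rb')); th=np.radians(10.42); R2=np.array([[np.cos(th),-np.sin(th)],[np.sin(th),np.cos(th)]])
    o=[]
    for a in (-.012,-.006,0,.006,.012):
        W=np.array([.5027,-.2262])+R2@np.array([a,.0135]); u,v=proj(w,[*W,.077]).round().astype(int); o.append(np.median([dep(w,u+i,v+j)[2] for i in(-1,0,1) for j in (-1,0,1)]).round(4))
    print(n,np.array(o))
E
```

```text
8.15 [ 0.5023 -0.226   0.0379] [-1.26 -1.39  5.64] [-0.261  0.399 -0.019]
8.2 [ 0.5023 -0.226   0.0379] [-2.23 -2.59  6.24] [-0.286  0.299  0.023]
l8 [0.0799 0.0805 0.0799 0.0799 0.0804]
l9 [0.0761 0.0763 0.0762 0.0769 0.0765]
l10 [0.0751 0.0751 0.0752 0.0746 0.0753]
```

The key's top went from 80.1 to 75.0 mm, so it is down about 5 mm at about 6 N. Next I'll release it and move to plus.

move_arm(steps=[[0,0,-20,0,0],[0,0,-30,0,0],[40,0,-30,0,0],[80,0,-30,0,0],[105,0,-30,0,0],[105,0,-20,0,0],[105,0,-16,0,0],[105,0,-16,0,0],[105,0,-16,0,0]])

```text
time: 9.1
tool_pos: [0.4835, -0.1233, 0.0534]
tcp_rot: [-2.014, -2.411, 0.0]
wrist_force: [0.1, 0.6, 1.2]
width: -0.0
```

```bash
sed -i 's/100:180,275:355/115:195,275:355/' look.py; python3 look.py l11;  python3 - <<'E'
from fit import *
w,sd,s=pickle.load(open('l11.pkl','rb'))
print([dep(sd,*proj(sd,p).round().astype(int)).round(4) for p in ([.5027,-.2262,.08],[.509,-.3147,.081],[.53,-.3137,.078])])
E
```

```text
9.15 [ 0.4837 -0.1233  0.0536] [ 0.46  0.98 -0.22] [ 0.021 -0.018 -0.036]
9.2 [ 0.4838 -0.1234  0.0538] [-0.53  0.27 -0.21] [-0.028  0.059 -0.037]
[array([ 0.5023, -0.111 ,  0.1763]), array([ 0.5071, -0.0976,  0.2446]), array([ 0.5301, -0.3163,  0.0771])]
```

View pics/l11.png

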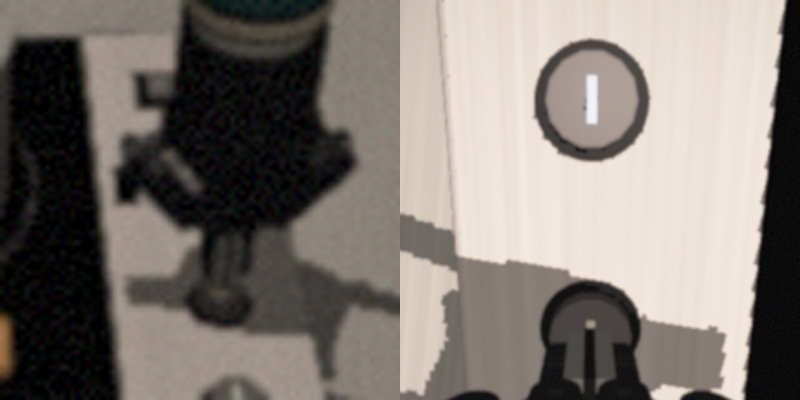

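The fingers are centred over plus, the minus key (bar) is well clear at (592,98) in the crop, and the rocker's far half stays level at 77 mm. I'll press plus.

move_arm(steps=[[0,0,6,0,0],[0,0,10,0,0],[0,0,12,0,0],[0,0,13,0,0],[0,0,13,0,0]])

```text
time: 9.7
tool_pos: [0.4834, -0.1228, 0.0408]
tcp_rot: [2.012, 2.413, -0.001]
wrist_force: [-1.7, -1.2, 3.7]
width: -0.002
```

move_arm(steps=[[0,0,1,0,0],[0,0,2,0,0],[0,0,3,0,0],[0,0,3,0,0]])

```text
time: 10.1
tool_pos: [0.4834, -0.1227, 0.0379]
tcp_rot: [2.012, 2.412, -0.001]
wrist_force: [-3.1, -2.0, 5.9]
width: -0.002
```

```bash
python3 look.py l12
python3 - <<'E'
from fit import *
for n in ('l11','l12'):
    w,sd,s=pickle.load(open(n+'.pkl','rb')); th=np.radians(10.42); R2=np.array([[np.cos(th),-np.sin(th)],[np.sin(th),np.cos(th)]])
    o=[]
    for a in (-.006,-.003,0,.003,.006):
        W=np.array([.4837,-.1229])+R2@np.array([a,.0115]); u,v=proj(w,[*W,.077]).round().astype(int); o.append(np.median([dep(w,u+i,v+j)[2] for i in(-1,0,1) for j in (-1,0,1)]).round(4))
    print(n,np.array(o))
E
```

```text
10.15 [ 0.4834 -0.1228  0.0379] [-2.35 -2.31  5.3 ] [-0.342  0.475  0.001]
10.2 [ 0.4834 -0.1227  0.0379] [-2.25 -2.33  5.1 ] [-0.329  0.51  -0.055]
l11 [0.0797 0.0803 0.0802 0.0804 0.0797]
l12 [0.075  0.0749 0.0751 0.075  0.0752]
```

View pics/l12.png

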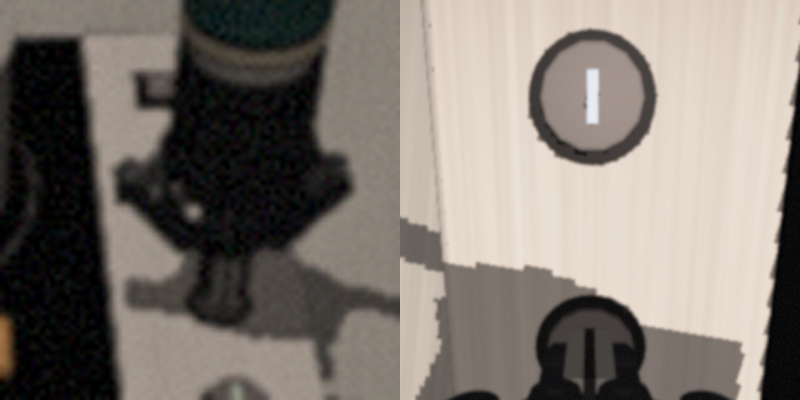

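Plus is also down 5 mm. I'll lift well clear and check everything from the side and scene views.

move_arm(steps=[[0,0,-30,0,0],[0,0,-80,0,0],[0,0,-130,0,0],[0,-50,-180,0,0],[0,-60,-200,0,0],[0,-60,-200,0,0],[0,-60,-200,0,0]])

```text
time: 10.9
tool_pos: [0.425, -0.1332, 0.2385]
tcp_rot: [2.011, 2.41, 0.003]
wrist_force: [-0.0, -0.2, -0.7]
width: -0.002
```

Run:
```python
from fit import *
from workcell import bot
W=bot.read_camera('wrist'); sd=bot.read_camera('side'); sc=bot.read_camera('scene'); s=bot.read_state(); print(s['time'],s['tool_pos'],s['wrist_force'])
th=np.radians(10.42); R2=np.array([[np.cos(th),-np.sin(th)],[np.sin(th),np.cos(th)]])
for n,q in dict(rocknear=(-.168,-.235),rockfar=(-.132,-.235),rk=(-.15,-.145),plus=(-.15,-.04),minus=(-.15,.04),lk=(-.15,.145)).items():
    P=np.array([.4837,-.1229])+R2@(np.array(q)-[-.15,-.04])
    o=[]
    for c in (W,sd):
        u,v=proj(c,[*P,.08]).round().astype(int)
        o.append(np.round(np.median([dep(c,u+i,v+j)[2] for i in(-1,0,1) for j in (-1,0,1)]),4) if 2<u<509 and 2<v<381 else None)
    print(n,o)
s0=pickle.load(open('scene.pkl','rb')); d0=pickle.load(open('side.pkl','rb'))
df=cv2.absdiff(s0['pixels'],sc['pixels']).max(2); ds=cv2.absdiff(d0['pixels'],sd['pixels']).max(2)
cv2.imwrite('pics/f.png',np.hstack([cv2.resize(sc['pixels'][:,:,::-1],(400,300)),cv2.resize(sd['pixels'][:,:,::-1],(400,300))]))
cv2.imwrite('pics/fw.png',W['pixels'][:,:,::-1])
cv2.imwrite('pics/fd.png',np.hstack([cv2.resize(df*3,(400,300)),cv2.resize(ds*3,(400,300))]))
```

```text
11.05 [ 0.42384547 -0.13262922  0.23581271] [ 0.14834279 -0.17472625 -0.14723206]
rocknear [np.float64(0.353), np.float64(0.081)]
rockfar [np.float64(0.3536), np.float64(0.076)]
rk [np.float64(0.0805), np.float64(0.0796)]
plus [np.float64(0.0801), np.float64(0.0793)]
minus [np.float64(0.0806), np.float64(0.0805)]
lk [None, np.float64(0.0794)]
```

View pics/f.png

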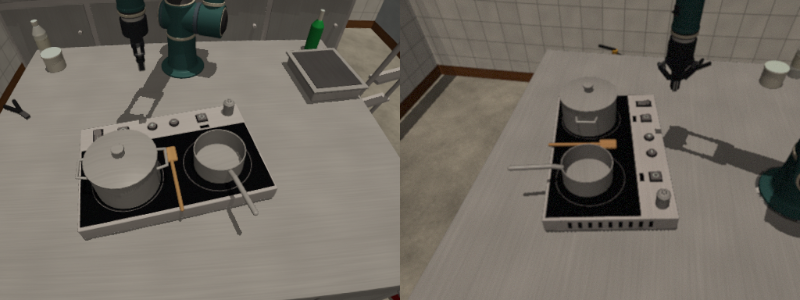

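View pics/fd.png

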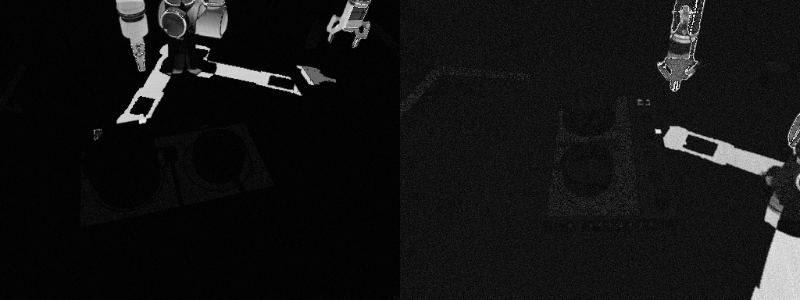

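View pics/fw.png

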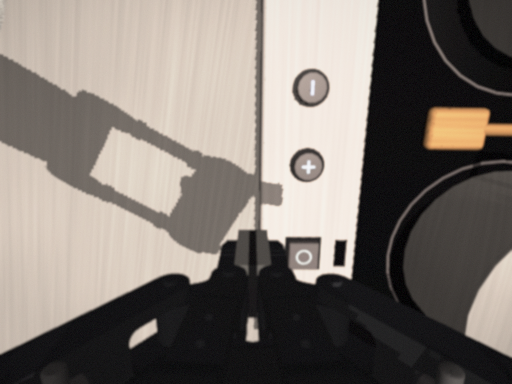

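Apart from the arm and its shadow, only the rocker differs from the first pictures. All keys stand at about 80 mm, nothing else has moved, and the arm is clear, so I'll hand in.

```bash
python3 -c "
from workcell import bot
print(bot.finish_job())"
```

```text
the job is handed in; nothing more can be done
None
```

I tipped the rocker fully on, then pressed the right zone's square key (the stockpot stands on the right zone), then plus. Each key was released before the next press. The job was handed in at about 11 s of the 43 s allowed; the hand-in gives no verdict.

- **Rocker:** while pressed, its near half had risen to a slope of about 0.27 rad. The wrist felt 7–9 N against the stop. At the end the side view showed it still on (near half higher, far half down).
- **Keys:** the right key and plus each went down about 5 mm at about 5–6 N. At the end all four keys read 79–81 mm, which is fully up.
- **Other objects:** comparing the scene and side pictures with the first ones, only the rocker, the arm and its shadow had changed. The pots, spatula and shaker did not move, and the arm is clear of everything.
- **Disagreement:** the fingertips turned out to end about 37–41 mm behind the reported TCP. This showed in the wrist and side depth images and in the contact heights, and it contradicts the interface text. I used the measured offset and checked forces in small steps as I pressed.

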